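# Mallet back into its sprung ring on the tool rack

### The arm

A 6-joint arm with a two-finger parallel gripper is mounted at the origin on the work surface. World frame = base frame: x ahead of the robot, y to its left, z up, the work surface at z = 0. Lengths are in m, angles in rad, forces in N, time in s.
With the tool pointing down it reaches from about 0.35 to 0.775 m from the base axis. Payload 7.3 kg.
Tool frame: the origin (TCP) lies at the very end of the fingers, on their centre line; the grasp point (between the pads) lies 19 mm behind it (robot.pinch_z is the distance from the TCP to the grasp point, in m); z points along the fingers, y is the line along which they close (so a half turn about z gives the same grasp; the last joint's range is limited). The gripper opens to 92 mm and grips with 3 to 60 N. Pads are 19 mm wide; open, the fingers measure 130 mm over their backs; the gripper's body (75 mm by 190 mm) begins 47 mm behind the grasp point.
Start: joints at [1.199, 0.342, 1.524, -0, 1.275, -0.146], TCP at [0.118, 0.512, 0.227] pointing down, gripper open.
Joint ranges: [-2.53, 2.53], [-0.77, 2.02], [0.04, 2.7], [-1, 4.14], [0.28, 2.66], [-3.11, 3.11]. Speed limits (rad/s): [2.57, 2.57, 3.14, 3.14, 3.14, 3.14].

### API

Orientations are given as [roll, pitch, yaw] about the fixed x, y, z axes, in that order (R = Rz(yaw) Ry(pitch) Rx(roll)).
In Python, from cell import robot gives the robot as it stands.
- The arm moves only by the tool move_arm, never from a script. Its argument "motion" is a list of rows, each a list of 6 numbers: the shift along the tool's x, y, z in units of 0.1 m (1.0 is 0.1 m), then the turn, a rotation vector about the tool's x, y, z in units of pi rad (1.0 is pi rad). In form: [[dx, dy, dz, rx, ry, rz], ...]. A call has 1 to 12 rows; each row is the pose to reach, as a shift and turn from the pose commanded when the call began, along the tool's axes at that moment, turning the shorter way round; what a row does not reach only later rows make up. A row lasts 1/8 s, in which the tool goes at most 62.5 mm and 10.7 degrees, less where a joint would pass 70% of its speed; a pose out of reach is approached as far as the arm can. A call with a number of a shift or a turn outside -1 to 1 is refused whole. A call with a gripper value outside its range is refused whole. "fingers" is the opening, from -1 (shut) to 1 (fully open), set as the call begins (left out, the last holds). The fingers move at their own pace and stop on an object; "newtons" is the grip in N (left out, the last holds). Time passes only in rows, so rows that repeat a pose let the fingers close. It gives the time, the measured TCP pose, the force, the opening and the grip force at its end, in the units of the state.
- robot.observe(): the state, without advancing time (a new reading comes with each control period).
- robot.read_camera(name): name is "scene" or "top"; returns a dict with "image" (400x640x3 uint8, red, green, blue), "range_z" (400x640 float32, m along the optical axis (not along the pixel's ray), 0 where there is no reading), "vfov" (degrees; the focal length in pixels is half the picture's height over the tangent of half this angle, whatever the lens; pixels are square), "cx", "cy" (the principal point, pixels), "k1" (the pictures are not rectified: a ray, as slopes to the right and down, at radius r is drawn at 1 + k1 r^2 times it, then the intrinsics apply), "extrinsics" (4x4, takes a point from camera to world coordinates). Camera axes: x right, y up, looking along -z (the intrinsics and any distortion apply to the point x, -y, -z); pixel columns grow to the right and rows downward; lengths in m; the calibration is good to about 2 mm. A picture is of the moment at which its call begins.
- robot.hand_in(): hands the job in; it is judged then, once.
The state is a dict: "time": time; "qpos": joint angles; "qvel": joint speeds; "joint_efforts": joint torques, N m; "tool_pos": TCP position; "tool_rot": TCP orientation; "contact_force": force on the tool from outside, world axes, zero at the start; "torque": the same for the moment, N m; "opening": finger opening in m; "grip_force": force on a finger pad.
Only numpy, scipy, OpenCV 4.12 (cv2) and the standard library are available. Lean on these libraries where they do the work, as an engineer would, in place of code of your own. Each camera call takes 0.05 s, during which the arm holds its last target. There are 200 camera calls.

### The job

The short soft-face mallet was left leaning in the small steel grinder jar, and that jar has to go back to its customer. Take the mallet out and put it back in its own place on the tool rack, the oblong ring with the leaf spring: ease it handle first down through the ring against the rub of the spring and press until you feel the head bear firmly on the ring (about a kilogram beyond what the sliding takes), never leaning on the holder with as much as three kilograms, then let go so that it stays there upright with its head resting on the ring. Leave both jars standing where they are, and do not disturb the small things lying on the bench.

Things in the scene. Friction and masses are not known exactly. Their poses are not given: they have to be found in the camera images.
- mallet: Short mallet, 179 mm long, about 0.35 kg. At first it leans in the small jar, head up, its z axis some 0.42 rad off vertical towards the jar's -x. Origin: middle of the head's flat underside. z: up along handle and head; x: along the head; a half turn about z changes nothing. Wooden handle 145 mm down along -z, oblong all the way: 30 mm along x, 20 mm along y, round sides, rounded butt.
- mallet_head: The mallet's head, same origin and axes. Aluminium block 60 mm along x, 36 mm wide along y (flat parallel cheeks, the place to grip, from above along the mallet's axis), from 0 to 34 mm above the origin in z. A cream nylon face 32 mm across, 20 mm long at each end: 100 mm long in all. Most of the weight is here.
- mallet_butt (a point): Middle of the free end of the mallet's handle, 145 mm below the mallet's origin along its own z.
- holder: The mallet's holder: a bracket on the rail with a slotted plate, and clamped to it by a wing nut an oblong ring of 3 mm steel strip, 30 mm deep. Origin: where the handle's axis belongs, 165 mm above the bench; z up, x to the rail (away from the robot), along the opening's long side. Opening: y -11.5 to 11.5 mm, x from front wall at -16.5 to leaf at 11.5 mm. Outside: y +-14.5, x -19.5 to 25.5 mm.
- holder_mouth (a point): Same point as the holder's origin. The ring's upper edge lies at this height only roughly: the wing nut holds it anywhere from 5 mm above to 5 mm below, and no reading tells where. It must be felt (or seen). It is level and does not slip under fair loads. Home: mallet's axis on this axis, head along the holder's x, its underside on the ring's upper edge.
- holder_leaf (a point): Middle of the ring's leaf spring (for a ring set at mid height), inside on the rail side, 21.5 mm below the ring's edge. Its top slopes back as a lead-in, 2 to 16 mm down. It yields up to 7 mm to +x: 9 N at first, 2 N more per mm. The handle pushes it back 2 to 3.5 mm and is then held by rubbing: it does not drop by its weight but slides under a push of some 5 to 22 N.
- rack: Grey tool rack: two feet, two posts 310 mm apart, rail 360 mm along y, 156 mm high; origin on the bench under the rail. Three holders 105 mm apart stand 85 mm out from the rail to -x, in any order: the oblong ring, an empty round ring 48 mm across inside, and a small ring with a screwdriver whose handle (25 mm thick) stands 65 mm above the ring tops. Nothing else is above the ring tops.
- jar: The small steel grinder jar that holds the mallet; loose, 0.55 kg, 80 mm across (black foot 84 mm), 130 mm high, open, 75 mm across inside, its floor 28 mm above the bench; black handle on its +x side. Origin: middle of its underside; z up.
- jar_tall: Another steel grinder jar, empty, loose, 92 mm across (foot 96), 155 mm high, black handle on its +x side; origin in the middle of its underside. Leave it alone.
- screwdriver: Screwdriver with black handle lying on the bench, 190 mm long along its x, 26 mm thick; origin in the middle of its underside. Leave it alone.
- armature: Motor armature lying on the bench, 125 mm long along its x, 45 mm thick; origin under its middle. Leave it alone.
- blade_unit: Blender blade unit on the bench, grey disc 68 mm across, 32 mm high; origin in the middle of its underside. Leave it alone.

How it is judged:
On the way, in this order (a step that is already met when the one before it is completed fails the run):
1. the mallet is drawn out of the jar: its butt is above the jar's rim (z of mallet_butt in the frame of jar above 0.132 m), for 0.1 s.
2. the handle has gone through the oblong ring: its butt is within 12 mm of the ring's axis and more than 60 mm below the holder's origin (z of mallet_butt in the frame of holder below -0.06 m and horizontal distance between mallet_butt and holder below 0.012 m), for 0.1 s.
3. the head is pressed home: it bears on the ring with more than 9 N (z of mallet in the frame of holder below 0.01 m and horizontal distance between mallet and holder below 0.006 m and contact force between mallet_head and holder above 9 N), for 0.2 s.
At the end, for the whole second after the job is handed in: the mallet hangs at rest and released in the oblong ring, its head resting on it (with over 0.3 N, within 10 mm of the holder origin's height), within 6 mm of its place sideways (butt 12 mm), upright within 0.06 rad; both jars stand upright within 0.1 rad (contact force between mallet_head and holder above 0.3 N and z of mallet in the frame of holder between -0.01 and 0.01 m and angle between mallet's own z axis and vertical below 0.06 rad and linear speed of mallet below 0.02 m/s and angle between each of jar, jar_tall's own z axis and vertical below 0.1 rad and horizontal distance between mallet and holder below 0.006 m and horizontal distance between mallet_butt and holder below 0.012 m); the robot touches nothing.
It fails at once if the mallet's head is pressed on its holder with more than 34 N, or head and handle together bear on it with more than 80 N (the spring's own pinch included) (contact force between mallet_head and holder above 34 N or contact force between mallet and holder above 80 N).
It fails at once if the small jar is shifted more than 50 mm or the tall jar more than 30 mm (distance of jar from where it was at the start of the episode above 0.05 m or distance of jar_tall from where it was at the start of the episode above 0.03 m).
It fails at once if the screwdriver, the armature or the blade unit on the bench is shifted more than 30 mm (distance of any of screwdriver, armature, blade_unit from where it was at the start of the episode above 0.03 m).
It also fails if it takes over 67 s, if anything falls off the work surface, if the arm or the gripper's body presses on something with over 40 N, if the wrist force passes 120 N, or if a joint passes its speed limit or range.

## Working session

There is one attempt and no reset: what is moved stays moved. The work goes in short steps, Python scripts to look and compute and a tool call to move; the robot and the scene stay as the last step left them, time stands still between calls to the robot, and variables do not carry over. Pictures are saved under pics/ and viewed, at most 10 in all, crops included, and the job is handed in when it is done.

Besides the shell and the picture viewer there is one more tool, called after "Emit:" as a command line: name --pt "numbers of a row" for each row, then --argument value for the rest. move_arm: Moves the arm, as the interface text tells. Shifts and turns lie within -1 to 1; 1 stands for 0.1 m of shift or pi rad of turn. Its arguments: {"type":"object","properties":{"motion":{"type":"array"},"fingers":{"type":"number"},"newtons":{"type":"number"}},"required":["motion"]}

```bash
mkdir -p pics; ls
cat > h.py <<'E'
import numpy as np, cv2
from scipy.spatial.transform import Rotation as Rn
from cell import robot
def cloud(c):
    f=200/np.tan(np.radians(c["vfov"]/2)); K=np.array([[f,0,c["cx"]],[0,f,c["cy"]],[0,0,1]])
    v,u=np.mgrid[0:400,0:640]
    p=cv2.undistortPoints(np.stack([u,v],-1).reshape(-1,1,2).astype(float),K,np.array([c["k1"],0,0,0,0.])).reshape(400,640,2)
    z=c["range_z"]; P=np.stack([p[...,0]*z,-p[...,1]*z,-z],-1)
    E=c["extrinsics"]; W=P@E[:3,:3].T+E[:3,3]; W[z==0]=np.nan
    return W
def snap(n):
    c=robot.read_camera(n); W=cloud(c); np.savez(f"{n}.npz",W=W,im=c["image"],E=c["extrinsics"]); return c,W
def save(name,im): cv2.imwrite("pics/"+name,im[...,::-1])
E
python3 - <<'E'
from h import *
for n in("scene","top"):
    c,W=snap(n); save(n+"0.png",c["image"]); print(n,c["vfov"],c["cx"],c["cy"],c["k1"],c["extrinsics"].round(3).tolist(), (c["range_z"]==0).mean())
s=robot.observe(); print(s)
E
```

```text
pics
scene 52.88501197296356 316.83974037461275 198.26089570636526 0.011957038183709662 [[-0.201, -0.713, 0.672, 1.196], [0.98, -0.143, 0.141, 0.155], [-0.005, 0.686, 0.727, 0.852], [0.0, 0.0, 0.0, 1.0]] 0.00396484375
top 43.84328171433186 311.9137791683682 198.31077995227903 -0.07804116725160716 [[0.022, 0.996, -0.086, 0.445], [-1.0, 0.022, 0.007, -0.004], [0.009, 0.085, 0.996, 1.259], [0.0, 0.0, 0.0, 1.0]] 0.00392578125
{'time': 0.1, 'qpos': array([ 1.19902531e+00,  3.42647673e-01,  1.52495178e+00, -1.27191174e-05,
        1.27540367e+00, -1.45998456e-01]), 'qvel': array([ 0.00059643, -0.00103983, -0.00226584, -0.00102193, -0.00085881,
        0.00119102]), 'joint_efforts': array([ 2.16219378e-03, -4.32011318e+01, -2.44696623e+01,  7.21578137e-02,
        5.26142085e-02, -3.24931693e-05]), 'tool_pos': array([0.11736821, 0.51132329, 0.22610668]), 'tool_rot': array([-3.14019542e+00, -1.93161515e-04,  2.91582367e+00]), 'contact_force': array([-0.00454033, -0.22250643,  0.44515414]), 'torque': array([-0.0177748 , -0.06639652, -0.04051404]), 'grip_force': 0.0, 'opening': 0.09195414977200919}
```

View pics/scene0.png

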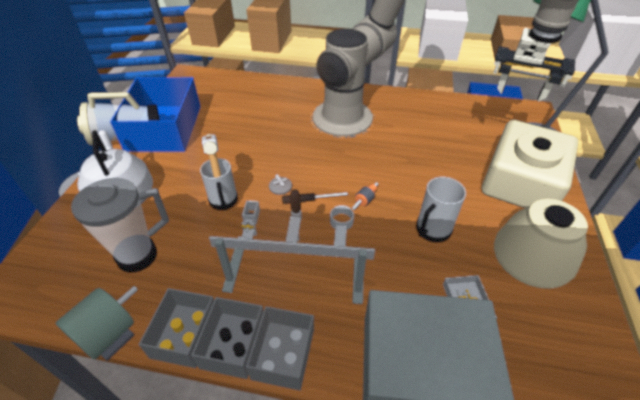

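View pics/top0.png

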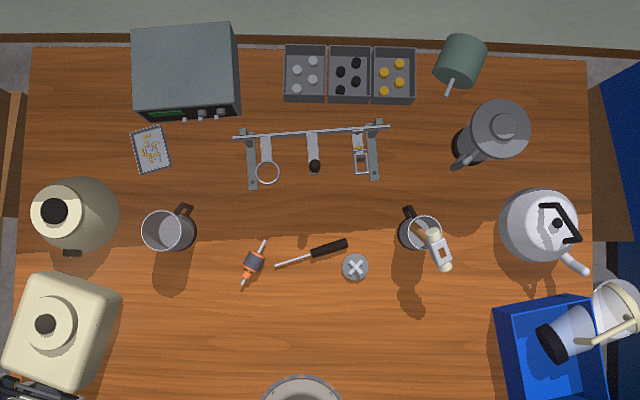

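The top view shows the mallet head at about (437,250), leaning out of the small jar at (418,233). The oblong ring is at (361,162), the round ring at (267,172) and the screwdriver ring at (314,165). Next I'll enlarge the mallet and the ring.

Run:
```python
from h import *
t=np.load("top.npz"); s=np.load("scene.npz")
def crop(d,u,v,w,h,k): return cv2.resize(d["im"][v:v+h,u:u+w],None,fx=k,fy=k,interpolation=cv2.INTER_CUBIC)
# mallet in top: 395..460 x 200..280; ring 335..385 x 125..185
a=crop(t,395,205,66,75,6); b=crop(t,335,120,66,65,6)
c=crop(s,190,130,66,75,6); e=crop(s,225,195,66,65,4)
H=600; im=np.zeros((H,800,3),np.uint8)
def put(x,y,i):
    h=min(i.shape[0],H-y); w=min(i.shape[1],800-x); im[y:y+h,x:x+w]=i[:h,:w]
a=crop(t,395,205,66,50*1+20,6)
put(0,0,crop(t,395,205,66,70,5)); put(400,0,crop(t,340,125,50,55,5)); put(0,350,crop(s,190,130,60,60,4)); put(400,300,crop(s,225,190,70,60,5))
save("crops.png",im)
W=t["W"]
for name,(u0,u1,v0,v1) in {"mal":(415,458,222,275)}.items():
    P=W[v0:v1,u0:u1].reshape(-1,3); print(np.nanmax(P,0),np.nanmin(P,0))
np.set_printoptions(linewidth=250)
print("z mm mallet");print((W[222:276:2,412:458:2,2]*1000).round(0))
print("z mm ring");print((W[136:182:2,346:380:1,2]*1000).round(0))
print(W[100,560],W[300,400])
```

```text
[ 0.50118065 -0.24939518  0.21389602] [ 0.36722574 -0.38802365 -0.00854066]
z mm mallet
[[ 53.  59.  27.  26.  27.  30.  29.  38.  64.  75.  92. 106. 124. 130.  -0.  -8.  -1.  -2.  -1.   3.   2.   1.  -1.]
 [ 61.  66.  68.  28.  27.  27.  26.  25.  44.  62.  79.  97. 116. 124.  -2.  -7.   2.  -5.   0.  -1.   1.   2.  -5.]
 [ 65.  76.  77.  82.  31.  30.  26.  28.  28.  44.  67.  88. 101. 115. 129.  -1.  -2.  -5.  -3.  -1.   2.  -1.  -2.]
 [ 67.  80.  90.  91.  98.  90.  25.  27.  27. 185. 189. 194. 194. 197. 128.  -1.  -1.  -0.  -2.   2.   2.   2.   0.]
 [ 67.  80.  86.  93. 103. 106. 104.  25. 189. 189. 198. 202. 203. 204. 124.  -2.  -4.  -0.  -2.  -4.   1.  -2.  -8.]
 [ 57.  72.  92. 105. 110. 115. 119. 193. 198. 198. 206. 206. 212. 208. 198.  -1.  -5.   1.   1.  -3.  -3.  -3.   1.]
 [ 28.  65.  82. 100. 106. 117. 125. 198. 202. 206. 212. 210. 212. 208. 202.   2.  -1.   2.  -1.  -1.  -2.  -4.  -1.]
 [ 25.  32.  75.  93. 112. 123. 125. 199. 205. 204. 213. 212. 205. 207. 205. 194.  -3.  -0.  -0.  -5.   0.  -1.  -2.]
 [ 22.  23.  27.  84. 105. 125. 133. 139. 201. 204. 207. 206. 208. 2
[... 5540 characters left out ...]
53. 151. 149. 148. 148. 143. 142. 142.  -3.   1.   9.   6.   8.   5.   9.  10.   5.   6.   5.   7.  -0.]
 [ -0.  -1.  -0.   0.  -0.  -1.   1.   1.  -3.  -0.  -4.  -1.  -1.  -1.  -2.   2.   2.   1.   2.  -6.  -3.   0.   2.   9.   6.   4.   7.   7.   9.  11.   9.   9.   9.  -1.]
 [  1.  -2.  -6.  -1.  -1.  -6.   1.   2.  -4.  -4.  -2.  -0.  -7.  -2.  -0.  -2.  -3.  -1.  -1.  -1.   2.   1.  -4.  -1.   7.   5.  11.   9.   9.   3.   5.   5.   6.   5.]
 [  5.  -3.  -1.   1.  -2.  -0.   1.  -1.  -1.   1.  -1.   5.  -4.  -7.  -2.  -1.   0.   0.   1.  -7.  -1.   1.  -5.  -2.   7.   1.   4.  12.   6.   8.  10.   6.   7.   3.]]
[ 0.83170632 -0.66923654 -0.0020079 ] [ 0.30200649 -0.24005912  0.00313194]
```

View pics/crops.png

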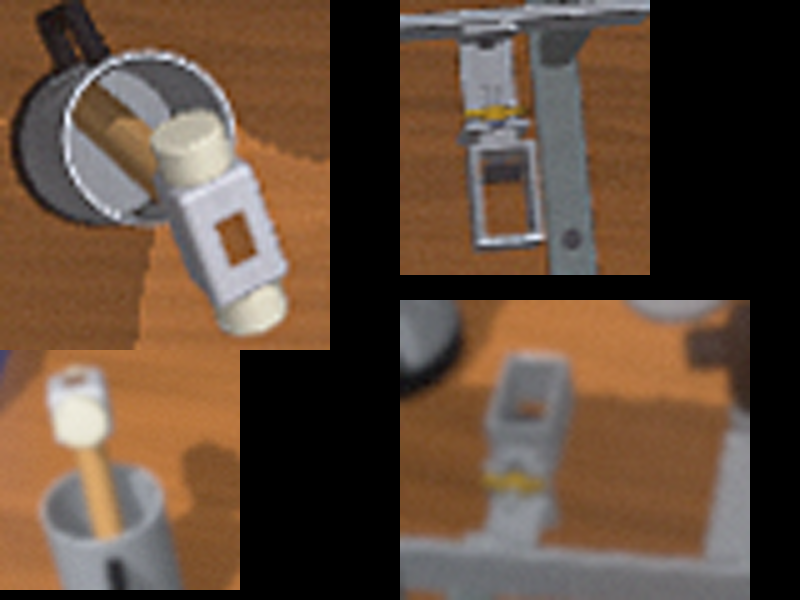

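```bash
cat > fit.py <<'E'
from h import *
from scipy.optimize import least_squares
def box(p,h):
    q=np.abs(p)-h; return np.linalg.norm(np.maximum(q,0),axis=1)+np.minimum(q.max(1),0)
def sdf(p):
    a=box(p-[0,0,.017],[.03,.018,.017])
    d=np.stack([np.hypot(p[:,1],p[:,2]-.017)-.016,np.abs(p[:,0])-.05],1)
    b=np.linalg.norm(np.maximum(d,0),axis=1)+np.minimum(d.max(1),0)
    q=np.abs(p[:,0])-.005; r=np.hypot(np.maximum(q,0),p[:,1])-.010
    d=np.stack([r,np.abs(p[:,2]+.0725)-.0725],1)
    c=np.linalg.norm(np.maximum(d,0),axis=1)+np.minimum(d.max(1),0)
    return np.minimum(np.minimum(a,b),c)
def fit_mallet(P,x0):
    f=lambda x: sdf(Rn.from_rotvec(x[3:]).inv().apply(P-x[:3]))
    return least_squares(f,x0,loss="soft_l1",f_scale=.003,x_scale=[.01]*3+[.1]*3)
E
cat > a.py <<'E'
from fit import *
t=np.load("top.npz")["W"]; s=np.load("scene.npz")["W"]
def sel(W,lo,hi): P=W.reshape(-1,3); return P[np.all((P>lo)&(P<hi),1)]
# jar rim
for n,W in(("top",t),("scene",s)):
    P=sel(W,[.35,-.40,.122],[.52,-.2,.136]); print(n,"rim pts",len(P),P.mean(0))
    f=lambda x:np.hypot(P[:,0]-x[0],P[:,1]-x[1])-.039
    r=least_squares(f,[.43,-.27],loss="soft_l1",f_scale=.003); print("jar",r.x,np.abs(r.fun).mean())
    jar=r.x
Pt=sel(t,[.33,-.42,.14],[.5,-.22,.24]); Ps=sel(s,[.33,-.42,.14],[.5,-.22,.24]); print(len(Pt),len(Ps),Pt.mean(0),Ps.mean(0))
for nm,P in(("top",Pt),("scene",Ps),("both",np.vstack([Pt,Ps]))):
  best=None
  for dy in(-.6,0,.6):
    c=P.mean(0); z=np.array([c[0]-jar[0],c[1]-jar[1],0]); z=z/np.linalg.norm(z)*np.sin(.42); z[2]=np.cos(.42)
    a=np.arctan2(z[1],z[0])+dy; x=np.array([np.cos(a),np.sin(a),0]); x-=z*(x@z); x/=np.linalg.norm(x)
    R0=np.stack([x,np.cross(z,x),z],1)
    r=fit_mallet(P,np.r_[c-.02*z,Rn.from_matrix(R0).as_rotvec()])
    if best is None or r.cost<best.cost: best=r
  R=Rn.from_rotvec(best.x[3:]).as_matrix(); print(nm,"o",best.x[:3].round(4),"res",np.abs(best.fun).mean().round(4)); print(" x",R[:,0].round(3)," z",R[:,2].round(3),"tilt",np.arccos(R[2,2]).round(3),"butt",(best.x[:3]-.145*R[:,2]).round(4))
# holder
def rect(p,a,b,c,d): # distance to frame outline midline
    m=np.array([(a+b)/2,(c+d)/2]); h=np.array([(b-a)/2,(d-c)/2]); q=np.abs(p-m)-h
    return np.linalg.norm(np.maximum(q,0),axis=1)+np.minimum(q.max(1),0)
for n,W in(("top",t),("scene",s)):
    P=sel(W,[.52,-.35,.150],[.72,.25,.162])
    P=P[P[:,0]>.60] if n=="top" else P
    from collections import Counter
    k=np.polyfit(P[:,1],P[:,0],1)
    for _ in range(5):
        e=P[:,0]-np.polyval(k,P[:,1]); m=np.abs(e)<.012; k=np.polyfit(P[m,1],P[m,0],1)
    print(n,"rail x=",k,m.sum(),"y",P[m,1].min(),P[m,1].max(),"yaw",-np.arctan(k[0]))
    yaw=-np.arctan(k[0])
    P=sel(W,[.5,-.20,.158],[.62,-.06,.175]); 
    print(len(P),P.mean(0),"median z",np.median(P[:,2]), "rng",P.min(0),P.max(0))
    def f(x):
        c,s_=np.cos(x[2]),np.sin(x[2]); d=P[:,:2]-x[:2]; p=np.stack([c*d[:,0]+s_*d[:,1],-s_*d[:,0]+c*d[:,1]],1)
        return np.r_[np.abs(rect(p,-.018,.024,-.013,.013)),(x[2]-yaw)*.05]
    b=min((least_squares(f,[P[:,0].mean()+dx,P[:,1].mean(),yaw],loss="soft_l1",f_scale=.002) for dx in(-.015,-.005,.005)),key=lambda r:r.cost)
    print("holder",b.x,np.abs(b.fun).mean())
E
python3 a.py
```

```text
top rim pts 147 [ 0.47100429 -0.26508124  0.12822071]
jar [ 0.47133334 -0.27035451] 0.004744859556165938
scene rim pts 209 [ 0.47728742 -0.27231247  0.1273779 ]
jar [ 0.47614658 -0.27337735] 0.007214783986681393
754 329 [ 0.43393779 -0.2867849   0.19166222] [ 0.45803259 -0.28125845  0.18781045]
top o [ 0.4386 -0.288   0.1617] res 0.0012
 x [-0.801 -0.425 -0.422]  z [-0.369 -0.204  0.907] tilt 0.436 butt [ 0.4921 -0.2584  0.0302]
scene o [ 0.442  -0.2911  0.1627] res 0.0011
 x [-0.807 -0.422 -0.413]  z [-0.368 -0.189  0.911] tilt 0.426 butt [ 0.4953 -0.2636  0.0307]
both o [ 0.4402 -0.2888  0.1622] res 0.0013
 x [-0.805 -0.418 -0.42 ]  z [-0.388 -0.164  0.907] tilt 0.435 butt [ 0.4965 -0.265   0.0307]
top rail x= [-0.00596074  0.66961154] 237 y -0.02118569900960146 0.17125509976466746 yaw 0.005960665541563283
53 [ 0.60546994 -0.11958069  0.16497928] median z 0.1654134533723144 rng [ 0.59768338 -0.13628645  0.15872352] [ 0.61906502 -0.10466535  0.16920082]
holder [ 0.61722389 -0.11926432  0.04236966] 0.000998291808979373
scene rail x= [0.08116153 0.66313632] 343 y -0.34947455554944507 0.16896419837587692 yaw -0.0809840252471254
61 [ 0.60645989 -0.12421381  0.16414672] median z 0.16505680727864502 rng [ 0.59899787 -0.13848615  0.1580716 ] [ 0.61973555 -0.10942711  0.16850797]
holder [ 0.62085344 -0.1232527   0.02950607] 0.0011176444552999916
```

```bash
cat > b.py <<'E'
from fit import *
t=np.load("top.npz")["W"]; s=np.load("scene.npz")["W"]
def sel(W,lo,hi): P=W.reshape(-1,3); return P[np.all((P>lo)&(P<hi),1)]
def rect(p,a,b,c,d):
    m=np.array([(a+b)/2,(c+d)/2]); h=np.array([(b-a)/2,(d-c)/2]); q=np.abs(p-m)-h
    return np.linalg.norm(np.maximum(q,0),axis=1)+np.minimum(q.max(1),0)
print(t[135,237],t[134,236],t[127,385],t[126,385],t[162,361])
for n,W in(("top",t),("scene",s)):
    P=sel(W,[.655,-.25,.145],[.75,.25,.165])
    k=np.polyfit(P[:,1],P[:,0],1)
    for g in(.03,.02,.012,.008,.008,.008):
        e=P[:,0]-np.polyval(k,P[:,1]); m=np.abs(e)<g; k=np.polyfit(P[m,1],P[m,0],1)
    yaw=-np.arctan(k[0]); print(n,"rail",k,m.sum(),len(P),"y",P[m,1].min(),P[m,1].max(),"yaw",yaw)
    P=sel(W,[.58,-.18,.158],[.655,-.07,.175])
    print(len(P),P.mean(0),np.median(P[:,2]),P.min(0),P.max(0))
    def f(x):
        c,s_=np.cos(x[2]),np.sin(x[2]); d=P[:,:2]-x[:2]; p=np.stack([c*d[:,0]+s_*d[:,1],-s_*d[:,0]+c*d[:,1]],1)
        return np.r_[np.abs(rect(p,-.018,.024,-.013,.013)),(x[2]-yaw)*.05]
    b=min((least_squares(f,[P[:,0].mean()+dx,P[:,1].mean(),yaw],loss="soft_l1",f_scale=.002) for dx in(-.015,-.005,.005)),key=lambda r:r.cost)
    print("holder",b.x,np.abs(b.fun).mean(), "dist to rail", np.polyval(k,b.x[1])*np.cos(yaw)-b.x[0])
E
python3 b.py
```

```text
[7.12792974e-01 1.83074456e-01 1.91737046e-05] [0.71485267 0.185398   0.00238053] [ 0.70658579 -0.17470161  0.15356215] [ 0.70935576 -0.17498122  0.15166058] [ 0.64959792 -0.13706049  0.00118318]
top rail [-0.10121972  0.6908423 ] 641 975 y -0.1847816060462099 0.17155062177371289 yaw 0.10087614524284097
125 [ 0.62192566 -0.11876303  0.16460484] 0.16498949773608285 [ 0.59768338 -0.13628645  0.15851325] [ 0.64409181 -0.10226971  0.17005015]
holder [ 0.61688657 -0.11891253  0.10599311] 0.0016415492933233742 dist to rail 0.08241880840384785
scene rail [-0.10267789  0.69560732] 883 1316 y -0.1881094476006088 0.16896419837587692 yaw 0.10231931643469887
155 [ 0.62595871 -0.12215782  0.16400435] 0.16463361607830784 [ 0.59899787 -0.13848615  0.15805948] [ 0.64824064 -0.1058968   0.16971982]
holder [ 0.62119424 -0.12256032  0.1003144 ] 0.0014514629824347175 dist to rail 0.0832934299769974
```

```bash
cat > plan.py <<'E'
from h import *
import json
def plan(way,start=None):
    """way: list of (pos,Rot); prints rows for successive calls; splits each to <=0.1 per axis"""
    p,R=start if start else (np.array(json.load(open("cmd.json"))[0]),Rn.from_rotvec(json.load(open("cmd.json"))[1]))
    for q,S in way:
        while True:
            d=R.inv().apply(np.array(q)-p); w=(R.inv()*S).as_rotvec()
            k=min(1,.099/np.abs(d).max()) if np.abs(d).max()>0 else 1
            row=np.r_[d*k/.1,w*k/np.pi].round(3); n=int(max(np.ceil(np.linalg.norm(d*k)/.0625),np.ceil(np.degrees(np.linalg.norm(w*k))/10.7)))
            p=p+R.apply(row[:3]*.1); R=R*Rn.from_rotvec(row[3:]*np.pi)
            print(row.tolist(),"rows",n,"->",p.round(4),R.as_euler("xyz").round(3))
            if k==1: break
    json.dump([p.tolist(),R.as_rotvec().tolist()],open("cmd.json","w"))
def ypr(y): return Rn.from_euler("xyz",[np.pi,0,y])
E
python3 - <<'E'
from plan import *
t=np.load("top.npz")["W"]
P=t.reshape(-1,3); 
for lo,hi in(([.55,-.1,.17],[.66,.06,.4]),): 
    Q=P[np.all((P>lo)&(P<hi),1)]; print("screwdriver",len(Q),Q.mean(0),np.percentile(Q[:,2],[50,95]))
x=np.array([-.804,-.423,-.418]); z=np.array([-.368,-.197,.909]); z/=np.linalg.norm(z); x-=z*(x@z); x/=np.linalg.norm(x)
G=Rn.from_matrix(np.stack([-x,np.cross(z,x),-z],1)); o=np.array([.4402,-.2893,.1622])
print("G",G.as_euler("xyz"))
plan([([.26,.44,.30],ypr(2.5)),([.42,.28,.33],ypr(1.9)),([.45,.08,.33],ypr(1.3)),([.43,-.12,.33],ypr(.8)),
 (o+.105*z,G),(o+.005*z,G)],(np.array([.118,.512,.227]),ypr(2.916)))
E
```

```text
screwdriver 132 [ 0.60397342 -0.01459167  0.21754937] [0.22337482 0.22917378]
G [-3.13859607 -0.43046799  0.48432663]
[-0.99, -0.246, -0.468, 0.0, -0.0, 0.085] rows 2 -> [0.209  0.4659 0.2738] [3.142 0.    2.649]
[-0.572, 0.013, -0.262, -0.0, -0.0, 0.047] rows 2 -> [0.26 0.44 0.3 ] [3.142 0.    2.501]
[-0.99, -0.145, -0.133, -0.0, -0.0, 0.085] rows 2 -> [0.3307 0.3692 0.3133] [3.142 0.    2.234]
[-0.99, 0.122, -0.132, -0.0, -0.0, 0.084] rows 2 -> [0.4013 0.2987 0.3265] [ 3.142 -0.     1.97 ]
[-0.245, 0.099, -0.035, -0.0, -0.0, 0.022] rows 1 -> [0.42 0.28 0.33] [ 3.142 -0.     1.901]
[-0.99, -0.182, -0.0, -0.0, -0.0, 0.095] rows 2 -> [0.4349 0.1804 0.33  ] [3.142 0.    1.603]
[-0.99, 0.117, -0.0, -0.0, -0.0, 0.095] rows 2 -> [0.4497 0.0819 0.33  ] [3.142 0.    1.304]
[-0.017, 0.007, -0.0, -0.0, -0.0, 0.001] rows 1 -> [0.45 0.08 0.33] [3.142 0.    1.301]
[-0.99, 0.17, -0.0, -0.0, -0.0, 0.08] rows 2 -> [ 0.44   -0.0199  0.33  ] [3.142 0.    1.05 ]
[-0.918, 0.412, -0.0, -0.0, -0.0, 0.08] rows 2 -> [ 0.43 -0.12  0.33] [3.142 0.    0.799]
[-0.99, 0.712, 0.46, -0.013, 0.086, 0.062] rows 3 -> [ 0.412  -0.2406  0.284 ] [ 3.127 -0.272  0.605]
[-0.533, 0.51, 0.132, -0.008, 0.05, 0.036] rows 2 -> [ 0.4016 -0.31    0.2577] [-3.14  -0.43   0.485]
[-0.0, -0.001, 0.99, 0.0, 0.0, 0.0] rows 2 -> [ 0.438  -0.2905  0.1677] [-3.14  -0.43   0.485]
[-0.0, -0.0, 0.01, 0.0, 0.0, 0.0] rows 1 -> [ 0.4384 -0.2903  0.1668] [-3.14  -0.43   0.485]
```

Emit:
move_arm --pt "-0.99 -0.246 -0.468 0 0 0.085" --pt "-0.99 -0.246 -0.468 0 0 0.085" --pt "-0.99 -0.246 -0.468 0 0 0.085" --fingers 1

```text
time: 0.48
tool_pos: [0.211, 0.465, 0.2747]
tool_rot: [3.139, 0.001, 2.644]
contact_force: [-0.4, 0.4, 0.7]
opening: 0.0919
grip_force: 0.0
```

Emit:
move_arm --pt "-0.572 0.013 -0.262 0 0 0.047" --pt "-0.572 0.013 -0.262 0 0 0.047"

```text
time: 0.72
tool_pos: [0.2616, 0.4392, 0.3005]
tool_rot: [3.139, 0.001, 2.498]
contact_force: [-1.3, 0.9, -0.6]
opening: 0.0917
grip_force: 0.0
```

Emit:
move_arm --pt "-0.99 -0.145 -0.133 0 0 0.085" --pt "-0.99 -0.145 -0.133 0 0 0.085"

```text
time: 0.98
tool_pos: [0.3298, 0.3684, 0.3122]
tool_rot: [-3.14, -0.0, 2.233]
contact_force: [0.1, -0.2, -0.4]
opening: 0.0919
grip_force: 0.0
```

Emit:
move_arm --pt "-0.99 0.122 -0.132 0 0 0.084" --pt "-0.99 0.122 -0.132 0 0 0.084"

```text
time: 1.23
tool_pos: [0.401, 0.2977, 0.3254]
tool_rot: [-3.14, -0.0, 1.968]
contact_force: [0.4, 0.2, 0.7]
opening: 0.0919
grip_force: 0.0
```

Emit:
move_arm --pt "-0.245 0.099 -0.035 0 0 0.022"

```text
time: 1.35
tool_pos: [0.4194, 0.2794, 0.3287]
tool_rot: [-3.14, -0.0, 1.9]
contact_force: [0.2, 1.1, -0.2]
opening: 0.0919
grip_force: 0.0
```

Emit:
move_arm --pt "-0.99 -0.182 0 0 0 0.095" --pt "-0.99 -0.182 0 0 0 0.095"

```text
time: 1.6
tool_pos: [0.4336, 0.1794, 0.3284]
tool_rot: [-3.139, 0.0, 1.6]
contact_force: [-0.4, 0.3, 1.1]
opening: 0.0915
grip_force: 0.0
```

Emit:
move_arm --pt "-0.99 0.117 0 0 0 0.095" --pt "-0.99 0.117 0 0 0 0.095"

```text
time: 1.85
tool_pos: [0.4486, 0.0807, 0.3286]
tool_rot: [-3.14, 0.0, 1.301]
contact_force: [0.3, -0.2, 0.1]
opening: 0.0913
grip_force: 0.0
```

Emit:
move_arm --pt "-0.017 0.007 0 0 0 0.001"

```text
time: 1.98
tool_pos: [0.449, 0.079, 0.3287]
tool_rot: [-3.14, 0.0, 1.299]
contact_force: [-1.1, 1.0, -1.5]
opening: 0.092
grip_force: 0.0
```

Emit:
move_arm --pt "-0.99 0.17 0 0 0 0.08" --pt "-0.99 0.17 0 0 0 0.08"

```text
time: 2.22
tool_pos: [0.4389, -0.0198, 0.3289]
tool_rot: [-3.14, -0.0, 1.051]
contact_force: [0.7, -0.6, -0.3]
opening: 0.0918
grip_force: 0.0
```

Emit:
move_arm --pt "-0.918 0.412 0 0 0 0.08" --pt "-0.918 0.412 0 0 0 0.08"

```text
time: 2.48
tool_pos: [0.4293, -0.1205, 0.3289]
tool_rot: [-3.14, -0.0, 0.798]
contact_force: [0.2, 0.9, -0.1]
opening: 0.0918
grip_force: 0.0
```

Emit:
move_arm --pt "-0.99 0.712 0.46 -0.013 0.086 0.062" --pt "-0.99 0.712 0.46 -0.013 0.086 0.062" --pt "-0.99 0.712 0.46 -0.013 0.086 0.062"

```text
time: 2.85
tool_pos: [0.4088, -0.2444, 0.281]
tool_rot: [3.132, -0.273, 0.595]
contact_force: [-0.5, 0.8, -0.4]
opening: 0.0916
grip_force: 0.0
```

Emit:
move_arm --pt "-0.533 0.51 0.132 -0.008 0.05 0.036" --pt "-0.533 0.51 0.132 -0.008 0.05 0.036" --pt "-0.533 0.51 0.132 -0.008 0.05 0.036" --pt "-0.533 0.51 0.132 -0.008 0.05 0.036"

```text
time: 3.35
tool_pos: [0.4024, -0.3081, 0.258]
tool_rot: [-3.141, -0.43, 0.49]
contact_force: [-0.1, 0.2, 0.6]
opening: 0.0918
grip_force: 0.0
```

Emit:
move_arm --pt "0 0 0.5 0 0 0" --pt "0 0 0.8 0 0 0" --pt "0 0 1.0 0 0 0" --pt "0 0 1.0 0 0 0" --pt "0 0 1.0 0 0 0"

```text
time: 3.98
tool_pos: [0.4386, -0.2902, 0.1677]
tool_rot: [3.141, -0.431, 0.488]
contact_force: [-0.5, 0.2, 0.0]
opening: 0.0918
grip_force: 0.0
```

Run:
```python
from h import *
c,W=snap("top"); d,V=snap("scene")
a=cv2.resize(c["image"][190:290,380:480],None,fx=4,fy=4,interpolation=cv2.INTER_CUBIC); b=cv2.resize(d["image"][80:210,150:280],(400,400),interpolation=cv2.INTER_CUBIC)
save("pre.png",np.hstack([a,b]))
print(robot.observe())
```

```text
{'time': 4.075, 'qpos': array([-0.99380805,  0.35099743,  1.78123722,  0.506901  ,  1.02813077,
       -0.17992828]), 'qvel': array([-0.01158108,  0.00314984,  0.0028568 , -0.00024868, -0.00478419,
       -0.00059801]), 'joint_efforts': array([ 3.02787647e-01, -3.98604906e+01, -2.08120251e+01,  1.70770962e+00,
        4.11905916e-01,  1.95912982e-02]), 'tool_pos': array([ 0.43827304, -0.29089965,  0.16774318]), 'tool_rot': array([ 3.14050133, -0.43070157,  0.48711708]), 'contact_force': array([-0.77206027, -0.08726198, -0.8378309 ]), 'torque': array([-0.1867278 ,  0.35809891,  0.01614411]), 'grip_force': 0.0, 'opening': 0.0918596963174732}
```

View pics/pre.png

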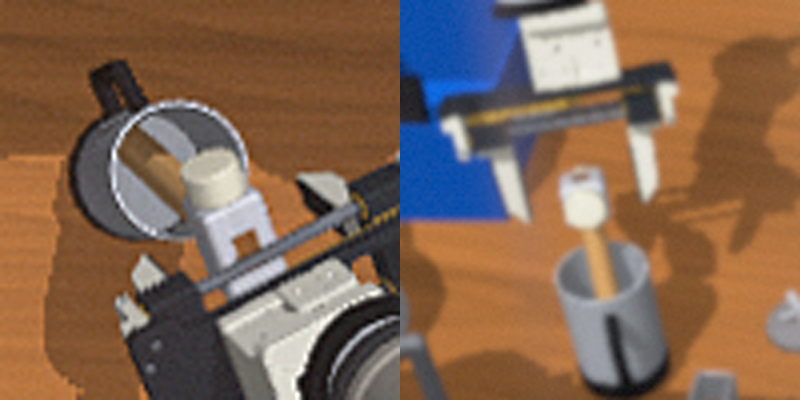

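The head sits centred between the open fingers: their tips are at about (520,215) and (650,195) in the right crop, with the head at (585,195). Closing now.

Emit:
move_arm --pt "0 0 0 0 0 0" --pt "0 0 0 0 0 0" --pt "0 0 0 0 0 0" --pt "0 0 0 0 0 0" --pt "0 0 0 0 0 0" --pt "0 0 0 0 0 0" --pt "0 0 0 0 0 0" --pt "0 0 0 0 0 0" --fingers -1 --newtons 55

```text
time: 5.08
tool_pos: [0.4378, -0.2908, 0.1664]
tool_rot: [-3.14, -0.43, 0.485]
contact_force: [0.3, 0.2, -1.2]
opening: 0.0356
grip_force: 55.0
```

Run:
```python
from plan import *
s=robot.observe(); print(s["opening"],s["grip_force"],s["contact_force"],s["torque"])
G=Rn.from_euler("xyz",[-3.14,-.43,.485]); p=np.array([.4380,-.2905,.1668])
u=-G.as_matrix()[:,2]
# draw along mallet axis, then go up; butt must clear rim at .13
plan([(p+.12*u,G),(p+.12*u+[0,0,.06],G)],(np.array([.4380,-.2905,.1677]),G))
```

```text
0.03561401605946039 54.99686300754547 [ 0.33788157  0.19689607 -1.22356074] [-0.24680616  0.28227221  0.00220637]
[-0.003, 0.0, -0.99, 0.0, 0.0, 0.0] rows 2 -> [ 0.4013 -0.31    0.2576] [-3.14  -0.43   0.485]
[-0.001, 0.0, -0.202, 0.0, 0.0, 0.0] rows 1 -> [ 0.3938 -0.314   0.2759] [-3.14  -0.43   0.485]
[0.25, -0.001, -0.545, 0.0, 0.0, 0.0] rows 1 -> [ 0.3938 -0.314   0.3358] [-3.14  -0.43   0.485]
```

Emit:
move_arm --pt "0 0 -0.1 0 0 0" --pt "0.02 0 -0.25 0 0 0" --pt "0.04 0 -0.45 0 0 0" --pt "0.06 0 -0.65 0 0 0" --pt "0.08 0 -0.85 0 0 0" --pt "0.08 0 -1.0 0 0 0" --pt "0.08 0 -1.0 0 0 0"

```text
time: 5.95
tool_pos: [0.4072, -0.3078, 0.2619]
tool_rot: [3.14, -0.43, 0.485]
contact_force: [-0.7, -0.4, -4.1]
opening: 0.0359
grip_force: 55.0
```

Emit:
move_arm --pt "0.2 0 -0.4 0 0 0" --pt "0.3 0 -0.7 0 0 0" --pt "0.3 0 -0.9 0 0 0" --pt "0.3 0 -0.9 0 0 0" --pt "0.3 0 -0.9 0 0 0"

```text
time: 6.58
tool_pos: [0.3982, -0.3114, 0.3535]
tool_rot: [-3.137, -0.43, 0.484]
contact_force: [0.1, 0.4, -4.5]
opening: 0.0353
grip_force: 55.0
```

Run:
```python
from plan import *
s=robot.observe(); print(s["time"],s["opening"],s["grip_force"],s["contact_force"],s["tool_pos"],s["tool_rot"])
c,W=snap("top"); d,V=snap("scene")
a=cv2.resize(c["image"][170:290,360:480],(400,400),interpolation=cv2.INTER_CUBIC); b=cv2.resize(d["image"][60:220,130:290],(400,400),interpolation=cv2.INTER_CUBIC)
save("out.png",np.hstack([a,b]))
```

```text
6.575 0.03526447500644269 54.99601900577545 [ 0.10835219  0.40518851 -4.53199037] [ 0.39819405 -0.31141815  0.35354584] [-3.13729542 -0.43038151  0.48393351]
```

View pics/out.png

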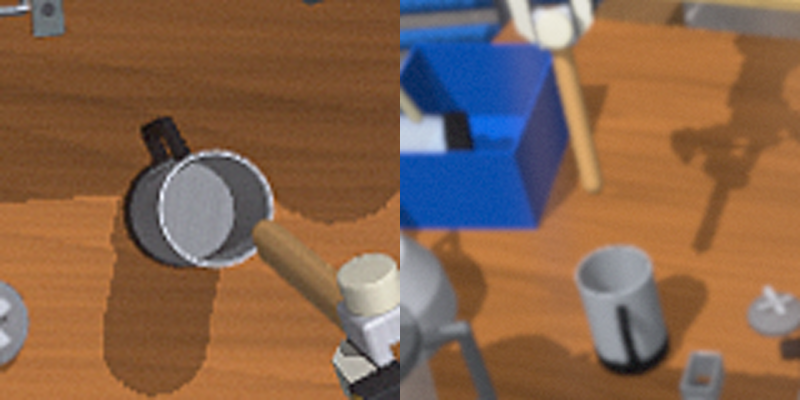

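The mallet is free of the jar, with its butt at about (592,185) in the right crop. The jar is standing unmoved. Now I'll carry it upright to above the ring.

Run:
```python
from plan import *
plan([([.50,-.22,.375],Rn.from_euler("xyz",[np.pi,-.2,.3])),([.619,-.121,.365],ypr(.101))],(np.array([.3982,-.3114,.3535]),Rn.from_euler("xyz",[-3.14,-.43,.485])))
```

```text
[0.99, -0.255, 0.274, -0.014, -0.056, 0.043] rows 2 -> [ 0.476  -0.2415  0.3699] [-3.136 -0.253  0.342]
[0.302, -0.122, 0.026, -0.005, -0.017, 0.013] rows 1 -> [ 0.5   -0.22   0.375] [ 3.141 -0.2    0.301]
[0.99, -0.425, 0.273, -0.004, -0.045, 0.045] rows 2 -> [ 0.5853 -0.1491  0.3679] [-3.137 -0.058  0.159]
[0.375, -0.224, 0.052, -0.002, -0.018, 0.018] rows 1 -> [ 0.619 -0.121  0.365] [-3.141e+00 -1.000e-03  1.020e-01]
```

Emit:
move_arm --pt "0.3 -0.08 0.08 -0.004 -0.017 0.013" --pt "0.65 -0.17 0.18 -0.009 -0.037 0.028" --pt "0.99 -0.255 0.274 -0.014 -0.056 0.043" --pt "0.99 -0.255 0.274 -0.014 -0.056 0.043"

```text
time: 7.18
tool_pos: [0.4781, -0.2391, 0.3712]
tool_rot: [-3.135, -0.254, 0.348]
contact_force: [-1.1, 0.3, -3.6]
opening: 0.0358
grip_force: 55.0
```

Emit:
move_arm --pt "0.302 -0.122 0.026 -0.005 -0.017 0.013" --pt "0.302 -0.122 0.026 -0.005 -0.017 0.013"

```text
time: 7.42
tool_pos: [0.5011, -0.2191, 0.3759]
tool_rot: [-3.141, -0.2, 0.304]
contact_force: [0.5, 1.3, -3.1]
opening: 0.036
grip_force: 55.0
```

Emit:
move_arm --pt "0.33 -0.14 0.09 -0.0013 -0.015 0.015" --pt "0.66 -0.28 0.18 -0.0027 -0.03 0.03" --pt "0.99 -0.425 0.273 -0.004 -0.045 0.045" --pt "0.99 -0.425 0.273 -0.004 -0.045 0.045"

```text
time: 7.92
tool_pos: [0.5864, -0.1485, 0.3669]
tool_rot: [-3.133, -0.056, 0.162]
contact_force: [-0.7, -0.4, -3.7]
opening: 0.0363
grip_force: 55.0
```

Emit:
move_arm --pt "0.2 -0.11 0.026 -0.001 -0.009 0.009" --pt "0.375 -0.224 0.052 -0.002 -0.018 0.018" --pt "0.375 -0.224 0.052 -0.002 -0.018 0.018" --pt "0.375 -0.224 0.052 -0.002 -0.018 0.018"

```text
time: 8.43
tool_pos: [0.6183, -0.1228, 0.3663]
tool_rot: [-3.141, -0.001, 0.102]
contact_force: [0.3, -0.2, -2.3]
opening: 0.0357
grip_force: 55.0
```

```bash
cat > m.py <<'E'
from fit import *
import sys
s=robot.observe(); print(s["time"],s["contact_force"].round(2),s["torque"].round(3),s["tool_pos"].round(4),s["tool_rot"].round(4))
T=s["tool_pos"]; R=Rn.from_euler("xyz",s["tool_rot"]).as_matrix()
allP=[]
for n,off in(("top",[0,0,0]),("scene",[0,0,0])):
    c,W=snap(n); P=W.reshape(-1,3); o0=T+.005*R[:,2]
    L=(P-o0)@R; L[:,2]*=-1  # approx mallet frame coords: x,y,z(up)
    # handle below fingers, and faces beyond the pads
    h=(np.abs(L[:,0])<.03)&(np.abs(L[:,1])<.025)&(L[:,2]<-.012)&(L[:,2]>-.14)
    f=(np.abs(L[:,0])<.065)&(np.abs(L[:,0])>.016)&(np.abs(L[:,1])<.023)&(L[:,2]<.04)&(L[:,2]>-.012)
    Q=P[h|f]; R0=np.stack([-R[:,0],R[:,1],-R[:,2]],1)
    r=fit_mallet(Q,np.r_[o0,Rn.from_matrix(R0).as_rotvec()])
    M=Rn.from_rotvec(r.x[3:]).as_matrix()
    print(n,h.sum(),f.sum(),"o",r.x[:3].round(4),"z",M[:,2].round(4),"xyaw",np.arctan2(-M[1,0],-M[0,0]).round(3),"butt",(r.x[:3]-.145*M[:,2]).round(4),"res",np.abs(r.fun).mean().round(4))
save(sys.argv[1],np.vstack([cv2.resize(W_,None,fx=1,fy=1) for W_ in [cv2.resize(np.load("scene.npz")["im"][80:260,180:360],(560,560),interpolation=cv2.INTER_CUBIC)]]))
E
python3 m.py up.png
```

```text
8.425 [ 0.31 -0.2  -2.31] [-0.071  0.205 -0.02 ] [ 0.6183 -0.1228  0.3663] [-3.1408e+00 -1.1000e-03  1.0170e-01]
top 24 276 o [ 0.6188 -0.1217  0.3599] z [ 0.0112 -0.0047  0.9999] xyaw 0.085 butt [ 0.6172 -0.121   0.2149] res 0.0008
scene 480 527 o [ 0.6205 -0.1249  0.3614] z [3.1e-03 3.0e-04 1.0e+00] xyaw 0.101 butt [ 0.6201 -0.125   0.2164] res 0.0006
```

View pics/up.png

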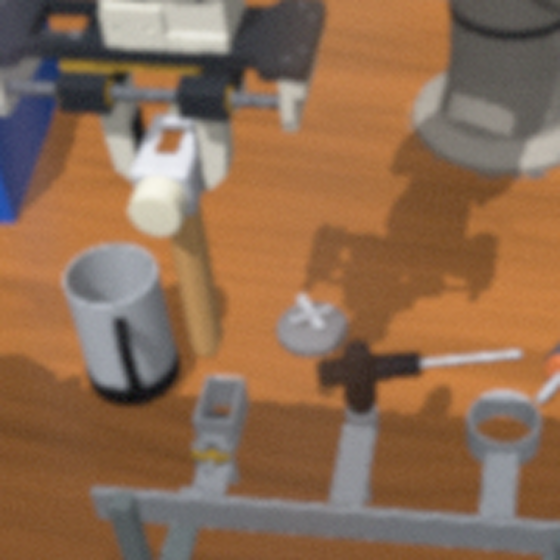

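The mallet is upright above the oblong ring: butt at about (205,350) and ring at (220,400) in the crop. I'll refine the offset between ring and mallet by averaging frames.

```bash
cat > r.py <<'E'
from fit import *
def rect(p,a,b,c,d):
    m=np.array([(a+b)/2,(c+d)/2]); h=np.array([(b-a)/2,(d-c)/2]); q=np.abs(p-m)-h
    return np.linalg.norm(np.maximum(q,0),axis=1)+np.minimum(q.max(1),0)
c=robot.read_camera("scene"); Z=[c["range_z"]]
for _ in range(9): Z.append(robot.read_camera("scene")["range_z"])
c["range_z"]=np.median(Z,0); W=cloud(c)
P0=W.reshape(-1,3); P=P0[np.all((P0>[.58,-.18,.13])&(P0<[.66,-.07,.175]),1)]
for zlo in(.158,.161,.162,.163):
  Q=P[P[:,2]>zlo]
  for th in(.0015,):
    def f(x):
        cc,s_=np.cos(x[2]),np.sin(x[2]); d=Q[:,:2]-x[:2]; p=np.stack([cc*d[:,0]+s_*d[:,1],-s_*d[:,0]+cc*d[:,1]],1)
        return np.r_[np.maximum(np.abs(rect(p,-.018,.024,-.013,.013))-.0015,0)+.1*np.abs(rect(p,-.018,.024,-.013,.013)),(x[2]-.1015)*.2]
    b=min((least_squares(f,[.621+dx,-.1226,.1015],loss="soft_l1",f_scale=.002) for dx in(-.005,0,.005)),key=lambda r:r.cost)
    print(zlo,len(Q),b.x.round(4),np.median(Q[:,2]).round(4),b.cost)
x=b.x; cc,s_=np.cos(.1015),np.sin(.1015); d=P[:,:2]-x[:2]; p=np.stack([cc*d[:,0]+s_*d[:,1],-s_*d[:,0]+cc*d[:,1]],1)*1000
k=P[:,2]>.162; print(np.c_[p[k],P[k,2]*1000].round(1)[np.argsort(p[k,0])].tolist())
E
python3 r.py
```

```text
0.158 160 [ 0.6202 -0.1232  0.1011] 0.1647 0.00014828450144855834
0.161 122 [ 0.6201 -0.1228  0.1019] 0.166 6.981640911809765e-05
0.162 109 [ 0.6201 -0.1228  0.1019] 0.1663 6.952297295524806e-05
0.163 100 [ 0.6202 -0.1233  0.1009] 0.1665 6.609663463016581e-05
[[-19.7, 2.6, 165.9], [-19.2, -2.1, 165.9], [-19.2, 14.3, 164.1], [-19.2, 7.5, 166.9], [-19.1, 5.2, 166.7], [-19.1, 0.4, 166.3], [-18.2, -4.1, 166.8], [-18.1, -6.5, 166.6], [-17.3, -13.4, 166.8], [-17.1, -8.5, 167.5], [-16.8, 9.9, 162.8], [-16.8, 7.5, 162.6], [-16.6, -10.7, 167.8], [-16.5, 0.9, 165.7], [-16.4, 8.1, 166.5], [-16.4, 5.7, 166.3], [-16.4, -3.9, 165.3], [-16.4, 3.3, 166.1], [-16.3, -6.3, 165.1], [-16.3, 12.9, 167.1], [-16.3, -8.7, 164.9], [-16.3, 2.9, 162.7], [-16.2, -11.0, 164.7], [-16.1, 0.6, 162.6], [-16.1, -1.4, 165.9], [-16.0, 5.4, 163.2], [-15.9, 10.6, 167.3], [-13.9, -12.6, 167.0], [-13.6, 13.4, 166.6], [-11.2, 13.8, 165.9], [-10.8, -14.3, 166.8], [-10.8, -11.9, 167.0], [-9.9, 11.9, 167.1], [-9.7, -11.9, 164.9], [-8.4, -11.9, 162.8], [-8.0, 14.5, 166.1], [-7.5, -13.5, 167.0], [-7.4, 12.3, 166.4], [-6.7, 14.5, 
[... 774 characters left out ...]
, 164.9], [19.7, -14.4, 166.2], [20.6, -11.7, 167.6], [21.1, 13.7, 167.6], [22.8, -8.9, 167.0], [22.8, -11.3, 166.7], [23.4, 11.8, 166.5], [23.4, -13.4, 167.2], [23.6, 14.2, 167.1], [24.2, 5.1, 166.7], [24.3, 9.8, 167.3], [24.4, 2.9, 166.7], [24.5, 7.6, 167.3], [24.7, -1.7, 166.5], [25.0, 9.6, 164.7], [25.1, -6.2, 166.4], [25.2, 0.8, 167.4], [25.2, -6.6, 163.1], [25.2, 12.0, 165.2], [25.3, -13.1, 165.9], [25.3, -3.8, 166.9], [25.4, -10.8, 166.3], [25.4, -8.4, 166.5], [25.4, 5.1, 164.6], [25.5, -13.6, 162.6], [25.5, 14.4, 165.8], [25.6, -8.8, 163.2], [25.6, -11.2, 163.0], [25.6, 0.5, 164.4], [25.6, 7.5, 165.2], [25.7, -1.8, 164.2], [25.9, -4.0, 164.1], [26.0, 3.0, 165.1], [26.3, 14.3, 163.3]]
```

Emit:
move_arm --pt "0 -0.018 0.1 0 0 0" --pt "0 -0.018 0.22 0 0 0" --pt "0 -0.018 0.34 0 0 0" --pt "0 -0.018 0.42 0 0 0" --pt "0 -0.018 0.42 0 0 0" --pt "0 -0.018 0.42 0 0 0" --pt "0 -0.018 0.42 0 0 0"

```text
time: 9.9
tool_pos: [0.6192, -0.1198, 0.3251]
tool_rot: [3.142, -0.003, 0.102]
contact_force: [-0.0, 0.6, -2.3]
opening: 0.0356
grip_force: 55.0
```

```bash
python3 m.py up2.png
```

```text
9.9 [-0.05  0.63 -2.26] [-0.028  0.162  0.029] [ 0.6192 -0.1198  0.3251] [ 3.1415e+00 -2.7000e-03  1.0220e-01]
top 13 249 o [ 0.6197 -0.1174  0.3187] z [0.0138 0.0139 0.9998] xyaw 0.119 butt [ 0.6177 -0.1194  0.1737] res 0.0009
scene 427 482 o [ 0.6213 -0.1218  0.32  ] z [ 1.4e-03 -2.0e-04  1.0e+00] xyaw 0.095 butt [ 0.6211 -0.1218  0.175 ] res 0.0007
```

View pics/up2.png

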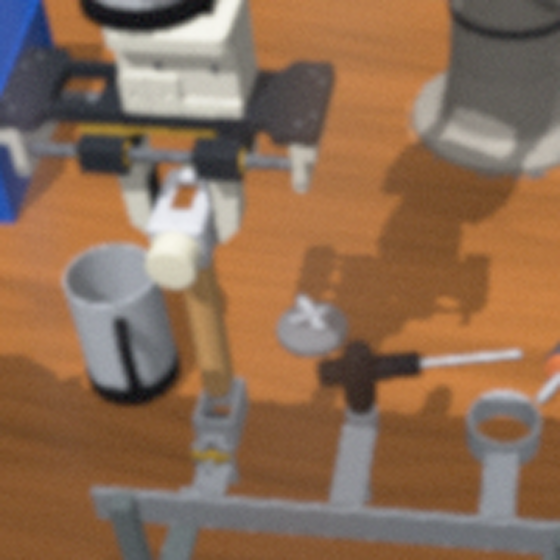

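The handle's butt at (215,385) hangs just above the ring's mouth at (220,400). It needs about 1 mm of correction in x and y.

Emit:
move_arm --pt "-0.011 0.012 0 0 0 0" --pt "-0.011 0.012 0 0 0 0" --pt "-0.011 0.012 0 0 0 0" --pt "-0.011 0.012 0 0 0 0"

```text
time: 10.5
tool_pos: [0.618, -0.121, 0.3246]
tool_rot: [-3.141, -0.002, 0.102]
contact_force: [-0.4, 0.5, -4.1]
opening: 0.0358
grip_force: 55.0
```

```bash
for i in 1 2 3; do python3 m.py x.png | grep -v top; done
```

```text
10.5 [-0.38  0.51 -4.13] [-0.035  0.166  0.015] [ 0.618  -0.121   0.3246] [-3.1412e+00 -1.7000e-03  1.0210e-01]
scene 425 472 o [ 0.6204 -0.123   0.3195] z [ 3.8e-03 -5.0e-04  1.0e+00] xyaw 0.101 butt [ 0.6198 -0.123   0.1745] res 0.0007
10.6 [ 0.31 -0.21 -2.81] [-0.114  0.197  0.014] [ 0.6181 -0.1209  0.3246] [-3.1412e+00 -1.7000e-03  1.0220e-01]
scene 422 470 o [ 0.6202 -0.123   0.3195] z [3.1e-03 3.0e-04 1.0e+00] xyaw 0.105 butt [ 0.6198 -0.123   0.1745] res 0.0007
10.7 [-0.42 -0.5  -3.3 ] [-0.04   0.159  0.023] [ 0.618  -0.121   0.3246] [-3.1412e+00 -1.7000e-03  1.0220e-01]
scene 423 475 o [ 0.6203 -0.123   0.3194] z [1.6e-03 5.0e-04 1.0e+00] xyaw 0.097 butt [ 0.62   -0.1231  0.1744] res 0.0006
```

Emit:
move_arm --pt "0 0 0.03 0 0 0" --pt "0 0 0.06 0 0 0" --pt "0 0 0.09 0 0 0" --pt "0 0 0.12 0 0 0" --pt "0 0 0.15 0 0 0" --pt "0 0 0.15 0 0 0"

```text
time: 11.55
tool_pos: [0.618, -0.1209, 0.3092]
tool_rot: [-3.141, -0.001, 0.102]
contact_force: [0.6, -0.6, -3.5]
opening: 0.0356
grip_force: 55.0
```

```bash
python3 m.py x.png | grep -v top
```

```text
11.55 [ 0.65 -0.58 -3.49] [-0.05   0.17  -0.041] [ 0.618  -0.1209  0.3092] [-3.141e+00 -1.100e-03  1.022e-01]
scene 466 456 o [ 0.6202 -0.1232  0.3043] z [-0.0049 -0.004   1.    ] xyaw 0.102 butt [ 0.6209 -0.1226  0.1593] res 0.0012
```

Emit:
move_arm --pt "0 0 0.02 0 0 0" --pt "0 0 0.04 0 0 0" --pt "0 0 0.06 0 0 0" --pt "0 0 0.08 0 0 0" --pt "0 0 0.1 0 0 0"

```text
time: 12.28
tool_pos: [0.6177, -0.121, 0.2996]
tool_rot: [-3.141, -0.001, 0.102]
contact_force: [-2.4, -0.2, -0.5]
opening: 0.0356
grip_force: 55.0
```

Emit:
move_arm --pt "0 0 0.02 0 0 0" --pt "0 0 0.04 0 0 0" --pt "0 0 0.06 0 0 0" --pt "0 0 0.08 0 0 0" --pt "0 0 0.1 0 0 0"

```text
time: 12.9
tool_pos: [0.6178, -0.1212, 0.2921]
tool_rot: [3.14, -0.004, 0.102]
contact_force: [-6.4, 0.1, 9.2]
opening: 0.0356
grip_force: 55.0
```

Emit:
move_arm --pt "0 0 0.02 0 0 0" --pt "0 0 0.04 0 0 0" --pt "0 0 0.06 0 0 0" --pt "0 0 0.08 0 0 0" --pt "0 0 0.1 0 0 0"

```text
time: 13.52
tool_pos: [0.6178, -0.1214, 0.2817]
tool_rot: [3.14, -0.003, 0.102]
contact_force: [-5.3, -0.9, 10.1]
opening: 0.0351
grip_force: 55.0
```

Emit:
move_arm --pt "0 0 0.03 0 0 0" --pt "0 0 0.06 0 0 0" --pt "0 0 0.09 0 0 0" --pt "0 0 0.12 0 0 0" --pt "0 0 0.15 0 0 0"

```text
time: 14.15
tool_pos: [0.6177, -0.1214, 0.2666]
tool_rot: [3.14, -0.003, 0.102]
contact_force: [-6.6, -0.1, 9.7]
opening: 0.0351
grip_force: 55.0
```

```bash
python3 m.py x.png | grep -v top
```

```text
14.15 [-6.63 -0.09  9.74] [-0.232  1.883 -0.013] [ 0.6177 -0.1214  0.2666] [ 3.1403e+00 -2.7000e-03  1.0200e-01]
scene 440 421 o [ 0.6202 -0.1244  0.2599] z [-0.0364 -0.0324  0.9988] xyaw 0.124 butt [ 0.6255 -0.1197  0.1151] res 0.0025
```

Emit:
move_arm --pt "0 0 0.04 0 0 0" --pt "0 0 0.08 0 0 0" --pt "0 0 0.12 0 0 0" --pt "0 0 0.16 0 0 0" --pt "0 0 0.2 0 0 0" --pt "0 0 0.24 0 0 0" --pt "0 0 0.28 0 0 0" --pt "0 0 0.32 0 0 0"

```text
time: 15.25
tool_pos: [0.6175, -0.1214, 0.2342]
tool_rot: [3.141, -0.001, 0.102]
contact_force: [-7.6, -0.6, 8.2]
opening: 0.0355
grip_force: 55.0
```

Emit:
move_arm --pt "0 0 0.04 0 0 0" --pt "0 0 0.08 0 0 0" --pt "0 0 0.12 0 0 0" --pt "0 0 0.16 0 0 0" --pt "0 0 0.2 0 0 0" --pt "0 0 0.24 0 0 0" --pt "0 0 0.28 0 0 0" --pt "0 0 0.32 0 0 0"

```text
time: 16.25
tool_pos: [0.6171, -0.1213, 0.2017]
tool_rot: [3.141, 0.0, 0.102]
contact_force: [-8.4, -0.8, 7.7]
opening: 0.0356
grip_force: 55.0
```

Emit:
move_arm --pt "0 0 0.04 0 0 0" --pt "0 0 0.08 0 0 0" --pt "0 0 0.12 0 0 0" --pt "0 0 0.16 0 0 0" --pt "0 0 0.19 0 0 0" --pt "0 0 0.21 0 0 0" --pt "0 0 0.23 0 0 0"

```text
time: 17.12
tool_pos: [0.6168, -0.1213, 0.1784]
tool_rot: [3.142, 0.001, 0.102]
contact_force: [-9.6, -1.4, 5.9]
opening: 0.0358
grip_force: 55.0
```

Emit:
move_arm --pt "0 0 0.01 0 0 0" --pt "0 0 0.02 0 0 0" --pt "0 0 0.03 0 0 0"

```text
time: 17.5
tool_pos: [0.6167, -0.1213, 0.1753]
tool_rot: [-3.142, 0.001, 0.102]
contact_force: [-8.5, -1.8, 5.6]
opening: 0.0359
grip_force: 55.0
```

Emit:
move_arm --pt "0 0 0.01 0 0 0" --pt "0 0 0.015 0 0 0" --pt "0 0 0.02 0 0 0"

```text
time: 17.88
tool_pos: [0.6167, -0.1213, 0.1733]
tool_rot: [-3.142, 0.001, 0.102]
contact_force: [-9.5, -1.5, 5.5]
opening: 0.0357
grip_force: 55.0
```

Emit:
move_arm --pt "0 0 0.005 0 0 0" --pt "0 0 0.005 0 0 0"

```text
time: 18.12
tool_pos: [0.6167, -0.1213, 0.1727]
tool_rot: [-3.141, 0.001, 0.102]
contact_force: [-10.0, -0.6, 5.8]
opening: 0.0356
grip_force: 55.0
```

Emit:
move_arm --pt "0 0 0.005 0 0 0" --pt "0 0 0.005 0 0 0"

```text
time: 18.38
tool_pos: [0.6167, -0.1213, 0.1722]
tool_rot: [-3.141, 0.001, 0.102]
contact_force: [-9.5, -0.9, 4.5]
opening: 0.0357
grip_force: 55.0
```

Emit:
move_arm --pt "0 0 0.005 0 0 0" --pt "0 0 0.005 0 0 0"

```text
time: 18.62
tool_pos: [0.6167, -0.1213, 0.1719]
tool_rot: [-3.141, 0.001, 0.102]
contact_force: [-10.2, -1.3, 6.2]
opening: 0.0358
grip_force: 55.0
```

Emit:
move_arm --pt "0 0 0.005 0 0 0" --pt "0 0 0.005 0 0 0"

```text
time: 18.88
tool_pos: [0.6167, -0.1213, 0.1718]
tool_rot: [3.141, 0.001, 0.102]
contact_force: [-10.8, -1.0, 8.6]
opening: 0.0355
grip_force: 55.0
```

Emit:
move_arm --pt "0 0 0.005 0 0 0" --pt "0 0 0.01 0 0 0" --pt "0 0 0.01 0 0 0"

```text
time: 19.25
tool_pos: [0.6167, -0.1213, 0.1717]
tool_rot: [3.141, 0.0, 0.102]
contact_force: [-13.1, -0.1, 13.3]
opening: 0.0353
grip_force: 55.0
```

Emit:
move_arm --pt "0 0 0.005 0 0 0" --pt "0 0 0.005 0 0 0"

```text
time: 19.5
tool_pos: [0.6167, -0.1213, 0.1717]
tool_rot: [3.141, 0.0, 0.102]
contact_force: [-14.9, 0.4, 15.4]
opening: 0.0353
grip_force: 55.0
```

Emit:
move_arm --pt "0 0 0.005 0 0 0" --pt "0 0 0.01 0 0 0" --pt "0 0 0.01 0 0 0" --pt "0 0 0.01 0 0 0" --pt "0 0 0.01 0 0 0" --pt "0 0 0.01 0 0 0"

```text
time: 20.25
tool_pos: [0.6167, -0.1213, 0.1716]
tool_rot: [3.141, -0.001, 0.102]
contact_force: [-15.6, 0.8, 21.4]
opening: 0.0353
grip_force: 55.0
```

Emit:
move_arm --pt "0 0 -0.01 0 0 0" --pt "0 0 -0.02 0 0 0" --pt "0 0 -0.02 0 0 0"

```text
time: 20.62
tool_pos: [0.6167, -0.1213, 0.1717]
tool_rot: [3.141, 0.001, 0.102]
contact_force: [-12.4, -0.5, 10.6]
opening: 0.0357
grip_force: 55.0
```

Emit:
move_arm --pt "0 0 0 0 0 0" --pt "0 0 0 0 0 0" --pt "0 0 0 0 0 0" --pt "0 0 0 0 0 0" --pt "0 0 0 0 0 0" --pt "0 0 0 0 0 0" --pt "0 0 0 0 0 0" --pt "0 0 0 0 0 0" --fingers 1

```text
time: 21.62
tool_pos: [0.6183, -0.1209, 0.1701]
tool_rot: [-3.141, -0.002, 0.102]
contact_force: [0.5, -0.2, -0.7]
opening: 0.0916
grip_force: 0.0
```

```bash
python3 m.py home.png
```

```text
21.625 [ 0.51 -0.19 -0.7 ] [-0.018  0.156  0.004] [ 0.6183 -0.1209  0.1701] [-3.1413e+00 -1.8000e-03  1.0220e-01]
top 11 199 o [ 0.6169 -0.1198  0.166 ] z [ 0.0119 -0.0088  0.9999] xyaw 0.088 butt [ 0.6152 -0.1185  0.021 ] res 0.0011
scene 133 425 o [ 0.6189 -0.123   0.1662] z [0.0049 0.0032 1.    ] xyaw 0.099 butt [ 0.6181 -0.1234  0.0212] res 0.0018
```

View pics/home.png

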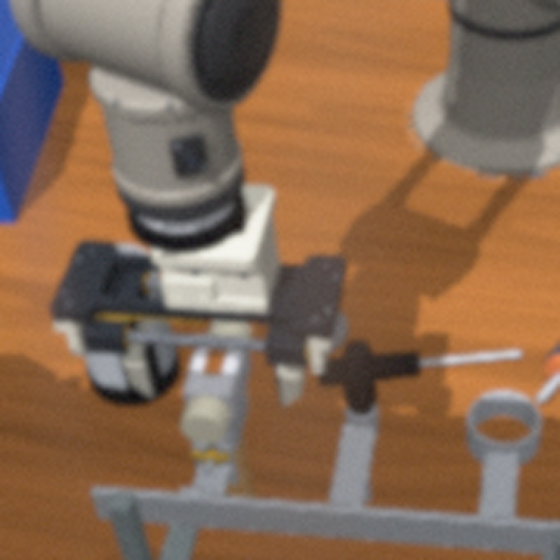

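The mallet's head is on the ring, its near face at (208,415) in the crop, and the open fingers are clear of it. I'll withdraw straight up.

Emit:
move_arm --pt "0 0 -0.1 0 0 0" --pt "0 0 -0.3 0 0 0" --pt "0 0 -0.6 0 0 0" --pt "0 0 -1.0 0 0 0" --pt "0 0 -1.0 0 0 0"

```text
time: 22.35
tool_pos: [0.6196, -0.1214, 0.2748]
tool_rot: [3.139, -0.009, 0.102]
contact_force: [-0.6, 0.0, 0.4]
opening: 0.0917
grip_force: 0.0
```

Emit:
move_arm --pt "-0.4 0 -0.2 0 0 0" --pt "-0.8 0 -0.3 0 0 0" --pt "-0.8 0 -0.3 0 0 0" --pt "-0.8 0 -0.3 0 0 0"

```text
time: 22.85
tool_pos: [0.5389, -0.1291, 0.2998]
tool_rot: [-3.141, -0.002, 0.102]
contact_force: [-0.0, 0.0, 0.1]
opening: 0.0916
grip_force: 0.0
```

Run:
```python
from fit import *
for n in("top","scene"):
    c,W=snap(n); P=W.reshape(-1,3); P=P[np.all((P>[.56,-.145,.171])&(P<[.68,-.095,.215]),1)]
    R0=Rn.from_euler("z",.1015)
    r=fit_mallet(P,np.r_[.619,-.122,.167,R0.as_rotvec()]); M=Rn.from_rotvec(r.x[3:]).as_matrix()
    print(n,len(P),r.x[:3].round(4),M[:,2].round(4),np.abs(r.fun).mean())
a=cv2.resize(np.load("top.npz")["im"][110:260,320:470],(400,400),interpolation=cv2.INTER_CUBIC); b=cv2.resize(np.load("scene.npz")["im"][130:270,170:310],(400,400),interpolation=cv2.INTER_CUBIC)
save("end.png",np.hstack([a,b])); print(robot.observe()["time"],robot.observe()["contact_force"])
```

```text
top 46 [ 0.625  -0.1164  0.1579] [-0.2349 -0.0584  0.9703] 0.0007430462871074916
scene 664 [ 0.6186 -0.1236  0.1669] [0.0054 0.0071 1.    ] 0.0007995261199038176
22.95 [ 0.35549216 -0.42235424  0.39560203]
```

View pics/end.png

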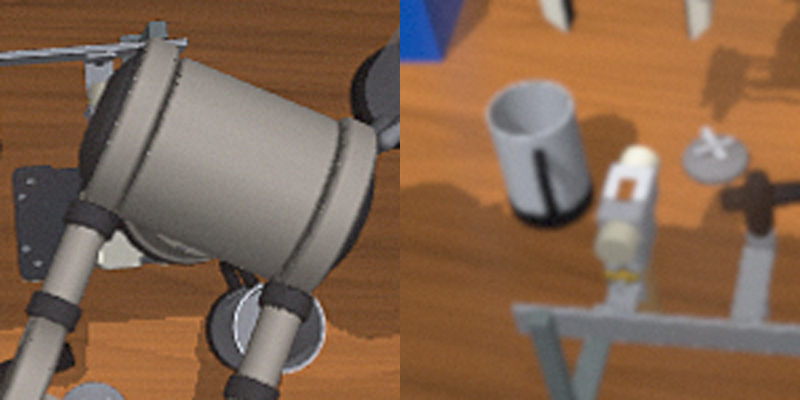

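The mallet stands upright on the ring, its head at about (628,205) in the right crop, 1.6 mm from its place and tilted under 0.01 rad. Both the small jar and the arm are clear of it, so I'm handing in.

```bash
python3 -c "
from cell import robot
print(robot.hand_in())"
```

```text
the job is handed in; nothing more can be done
None
```

The mallet is back in its oblong ring, upright with its head on the ring after a firm press (about 16 N by my estimate from the wrist readings). It is released, the small jar was still standing in the last picture, and the job is handed in; no verdict came back.

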